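Fit the slide chuck on the spin coater's spindle

ROBOT

A 7-joint arm with a two-finger parallel gripper is mounted at the origin on a cart in front of the work surface, level with it; the furniture and walls round the work are solid. World frame = base frame: x ahead of the robot, y to its left, z up, the work surface at z = 0. Lengths are in m, angles in rad, forces in N, time in s.
With the tool pointing down it reaches from about 0.35 to 0.9 m from the base axis. Payload 7.2 kg.
Tool frame: the origin (TCP) lies midway between the tips of the shut fingers; the grasp point (between the pads) lies 19 mm behind it (env.pinch_z is the distance from the TCP to the grasp point, in m); z points along the fingers, y is the line along which they close (so a half turn about z gives the same grasp; the last joint's range is limited). The gripper opens to 85 mm and grips with 20 to 120 N. Pads are 22 mm wide; open, the fingers measure 114 mm over their backs; the gripper's body (76 mm by 85 mm) begins 54 mm behind the grasp point. The pads swing forward as they close: fully open they stand 13 mm farther back than shut.
Start: joints at [-1.31, 0.411, -0.013, 1.596, 0.006, 1.134, -0.082], TCP at [0.202, 0.592, 0.231] pointing down, gripper open.
Joint ranges: [-2.95, 2.95], [-0.29, 1.99], [-1.47, 1.44], [0.14, 2.54], [-1.03, 4.17], [0.13, 1.85], [-2.86, 2.86]. Speed limits (rad/s): [2.39, 2.39, 3.01, 3.01, 3.14, 3.14, 3.14].

INTERFACE

Orientations are given as a rotation vector (axis times angle).
In Python, from workcell import sensors, viewer, hand_in, env gives the robot as it stands.
- The arm moves only by the shell command python3 -m inch 'ROWS' [FORCE]. ROWS is JSON, a list of rows, each an object of numbers: "x", "y", "z": the shift along the tool's x, y, z as a fraction of full scale; "rx", "ry", "rz": the turn, a rotation vector about the tool's x, y, z as a fraction of full scale; "claw": the opening, from 0 (shut) to 1 (fully open). A call has 1 to 5 rows; each row shifts and turns the commanded pose from where the row before left it, along the tool's axes as they then stand; what a row does not reach is not made up. Full scale, the value 1, is 0.12 m for a shift and pi rad for a turn. A row lasts 1/8 s, in which the tool goes at most 62.5 mm and 10.7 degrees, less where a joint would pass 70% of its speed; a pose out of reach is approached as far as the arm can. A call with a number of a shift or a turn outside -1 to 1 is refused whole. A call with a gripper value outside its range is refused whole. The fingers move at their own pace and stop on an object; FORCE is the grip in N (left out, the last holds). Time passes only in rows, so rows that do not move let the fingers close. It gives the time, the measured TCP pose, the force, the opening and the grip force at its end, in the units of the state.
- sensors.read_state(): the state, without advancing time (a new reading comes with each control period).
- viewer.camera(name): name is "side" or "top"; returns the picture (480x640x3 uint8, red, green, blue); there is no depth.
- viewer.camera_info(name): a dict with "intrinsics" (3x3 intrinsics, pixels), "k1" (the pictures are not rectified: a ray, as slopes to the right and down, at radius r is drawn at 1 + k1 r^2 times it, then the intrinsics apply), "R" (3x3) and "t" (3): a world point X has camera coordinates R X + t. Camera axes: x right, y down, z forward; pixel columns grow to the right and rows downward; lengths in m; the calibration is good to about 2 mm. A picture is of the moment at which its call begins. camera_info takes no time and is no camera call.
- hand_in(): hands the job in; it is judged then, once.
The state is a dict: "t": time; "joints": joint angles; "dq": joint speeds; "joint_torque": joint torques, N m; "tool_pos": TCP position; "tcp_rot": TCP orientation; "contact_force": force on the tool from outside, world axes, zero at the start; "wrist_torque": the same for the moment, N m; "grip_width": finger opening in m; "finger_force": force on a finger pad.
Only numpy, scipy, OpenCV 4.12 (cv2) and the standard library are available. Lean on these libraries where they do the work, as an engineer would, in place of code of your own. Each camera call takes 0.05 s, during which the arm holds its last target. There are 200 camera calls.

TASK

Get the spin coater ready for a run: put the black slide chuck over the spindle in the coater's bowl, with the slots of its hub over the spindle's drive pin, and press it down until it snaps fully home. Then shut the clear lid completely. Do not knock over or shift the wash bottle and the white jar.

Things in the scene. Friction and masses are not known exactly. Their poses are not given: they have to be found in the camera images.
- chuck: slide chuck, loose, 200 g: black bar 110 x 36 x 10 mm (x along it, y across) on top of a round hub 34 mm in diameter, 53 mm long; starts standing on its hub. Origin at the hub's lower end on its axis, z up; the bar fills z = 53 to 63 mm. Hub bore 22.4 mm, open below only. Two slots 10 mm wide, 9.5 mm high in the hub's lower edge at +x and -x. Grip it across the 36 mm.
- chuck_top (a point): middle of the bar's top face, 63 mm above the chuck's origin, inside a flat orange O-ring 21 mm in diameter; a clear place to press. Six steel stop pins 4 mm high stand on the bar round it, at x = +-43 mm, and at x = +-30, y = +-15 mm.
- spin_coater: white spin coater, fixed: housing 215 x 190 x 112 mm high with a steel bowl in its top, bowl inside diameter 154 mm, bowl floor 37 mm and rim 114 mm above the bench. Origin on the bench under the spindle; front panel at x = -115 mm, lid hinge along y at x = +92 mm.
- spindle_seat (a point): on the spindle's axis, on top of its 34 mm flange, 45 mm above the bench: the hub's lower end comes here when home. z up, x along the drive pin, which is 6 mm thick, 34 mm long and crosses the spindle 5 mm above this point. Four sprung balls stand out 14 mm above it: a chuck merely laid over the spindle stops on them about 15 mm too high; a push of about 10 N snaps it over.
- spindle_top (a point): centre of the spindle's top end, 50 mm above spindle_seat. The spindle is 20 mm in diameter, its last 6 mm tapered to 10 mm.
- spindle (a joint): turn of the spindle about the vertical relative to the coater (rad); it can be turned by hand against slight friction. The pin lies along the coater's x at 0.
- lid (a joint): opening angle of the lid (rad): 0 shut and level, about 1.65 to 1.8 as it starts, leaning back a little beyond the upright. The hinge is stiff: the lid stays where it is left and takes about 4 N at its edge to move.
- lid_hinge (a point): middle of the lid's hinge axis, 119 mm above the bench, in the lid's frame: y is the axis; with the lid shut x points from the front to the back of the coater and z up. The lid, a grey frame with a clear window, is 176 mm wide and 6 mm thick (z = -3 to +3 mm), from x = -4 to -202 mm; at its front a black lip 70 mm wide and 8 mm thick reaches to x = -216 mm.
- wash_bottle: white wash bottle with a red cap, 64 x 85 x 195 mm, loose; origin under its middle. Bystander.
- white_jar: white screw jar, 66 mm in diameter and 112 mm high, loose; origin under its middle. Bystander.

How it is judged:
On the way:
1. the chuck is fully home on the spindle, keyed on the drive pin, while the lid is still open (z of chuck in the frame of spindle_seat below 0.003 m and horizontal distance between chuck and spindle_seat below 0.003 m and angle between the x axis of chuck and the x axis of spindle_seat, either way round below 0.25 rad and value of joint lid above 0.5 rad), for 0.2 s.
At the end, for the whole second after the job is handed in: The chuck is home on the spindle: hub within 3 mm of the flange in height and of the axis sideways, its bar in line with the drive pin (within 0.25 rad, either way round), level and at rest; and the lid is shut to within 0.04 rad (9 mm at its edge) (z of chuck in the frame of spindle_seat below 0.003 m and horizontal distance between chuck and spindle_seat below 0.003 m and angle between the x axis of chuck and the x axis of spindle_seat, either way round below 0.25 rad and angle between chuck's own z axis and vertical below 0.06 rad and linear speed of chuck below 0.02 m/s and value of joint lid below 0.04 rad); the robot touches nothing.
It fails at once if the wash bottle is knocked over or shifted by more than 3 cm (distance of wash_bottle from where it was at the start of the episode above 0.03 m or angle between wash_bottle's own z axis and vertical above 0.5 rad).
It fails at once if the white jar is knocked over or shifted by more than 3 cm (distance of white_jar from where it was at the start of the episode above 0.03 m or angle between white_jar's own z axis and vertical above 0.5 rad).
It also fails if it takes over 67 s, if anything falls off the work surface, if the arm or the gripper's body presses on something with over 40 N, if the wrist force passes 120 N, or if a joint passes its speed limit or range.

## Working session

There is one attempt and no reset: what is moved stays moved. The work goes in short steps, Python scripts to look and compute and a shell command to move; the robot and the scene stay as the last step left them, time stands still between calls to the robot, and variables do not carry over. Pictures are saved under pics/ and viewed, at most 10 in all, crops included, and the job is handed in when it is done.

```bash
ls; mkdir -p pics
python3 - <<'E'
from workcell import sensors, viewer, env
import cv2,numpy as np
for n in("top","side"):
    im=viewer.camera(n); cv2.imwrite(f"pics/{n}0.png",im[:,:,::-1])
    c=viewer.camera_info(n); R=np.array(c["R"]);t=np.array(c["t"]);print(n,c["intrinsics"],c["k1"],"center",-R.T@t,"fwd",R[2])
s=sensors.read_state();print(s, env.pinch_z)
E
```

```text
pics
top [[580.4951721    0.         315.6012723 ]
 [  0.         580.4951721  237.68990176]
 [  0.           0.           1.        ]] -0.1571378619453833 center [0.43781628 0.26689686 0.92311378] fwd [ 0.17486749 -0.02375687 -0.98430532]
side [[462.5387949    0.         321.17524279]
 [  0.         462.5387949  241.23245656]
 [  0.           0.           1.        ]] -0.08287250991470427 center [ 0.74172675 -0.46405247  0.52497409] fwd [-0.18902154  0.84104561 -0.506866  ]
{'t': 0.1, 'joints': array([-1.31023841,  0.41181693, -0.01270316,  1.59695301,  0.00562274,
        1.13431351, -0.08218671]), 'dq': array([-1.24392055e-05, -2.32721581e-04, -1.09541317e-04, -1.69572560e-03,
       -1.08618005e-03, -1.03826691e-03,  9.24476932e-04]), 'joint_torque': array([ 2.39165012e-03, -6.01830983e+01,  6.84180278e-01, -3.00091696e+01,
        1.40269613e-02,  6.34317679e-03,  3.50813480e-06]), 'tool_pos': array([0.20169605, 0.59108892, 0.23054209]), 'tcp_rot': array([-5.14010412e-01, -3.09914324e+00,  2.27888872e-03]), 'contact_force': array([-0.20056305,  0.11634877, -0.46588826]), 'wrist_torque': array([-0.02084242, -0.025439  , -0.05544682]), 'finger_force': 0.0, 'grip_width': 0.08528048709018485} 0.0187
```

View pics/top0.png

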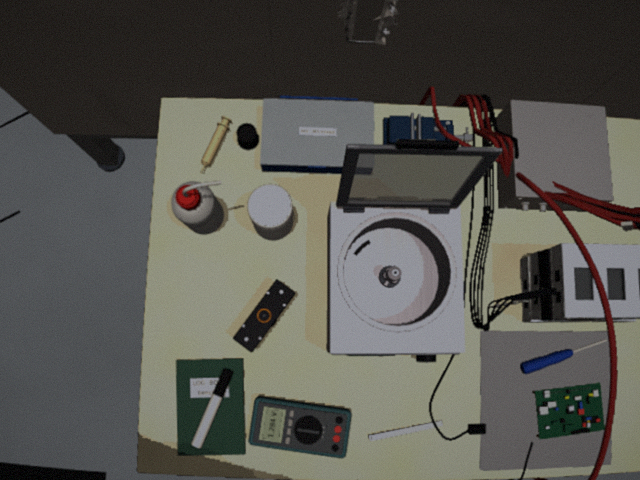

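View pics/side0.png

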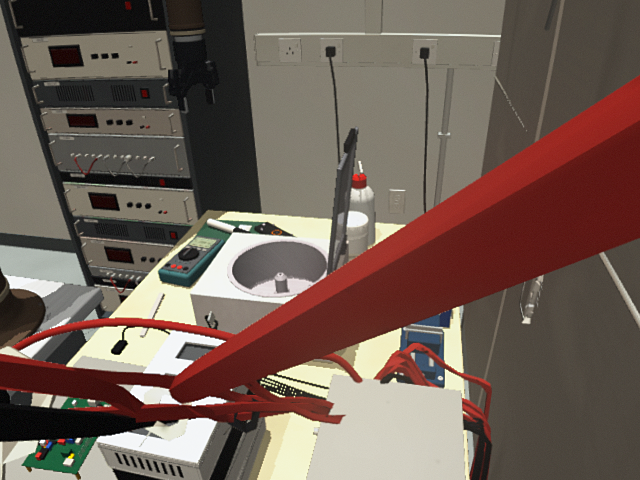

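The top view shows the chuck's orange ring at about (264,316), the spindle at (390,275), the lid standing at the back along row 150-210, the jar at (270,210) and the bottle at (193,203). The side view shows the bowl with the spindle at (281,282); the chuck is hidden there. Next I measure these.

```bash
cat > h.py <<'E'
import numpy as np,cv2
from workcell import viewer,sensors
from scipy.spatial.transform import Rotation as Ro
def cam(n):
    c=viewer.camera_info(n);return np.array(c["intrinsics"]),c["k1"],np.array(c["R"]),np.array(c["t"])
def ray(n,uv):
    K,k,R,t=cam(n);d=((np.array(uv,float)-K[:2,2])/K[0,0]);
    s=d.copy()
    for _ in range(30): s=d/(1+k*(s@s))
    return -R.T@t,R.T@np.array([s[0],s[1],1])
def onz(n,uv,z):
    o,d=ray(n,uv);return o+d*(z-o[2])/d[2]
def proj(n,X):
    K,k,R,t=cam(n);p=R@np.array(X)+t;s=p[:2]/p[2];return s*(1+k*(s@s))*K[0,0]+K[:2,2]
E
python3 - <<'E'
from h import *
im=cv2.imread("pics/top0.png")
hsv=cv2.cvtColor(im,cv2.COLOR_BGR2HSV)
m=cv2.inRange(hsv,(5,120,120),(22,255,255));m[:,:230]=0;m[:,300:]=0;m[:290]=0;m[345:]=0
ys,xs=np.nonzero(m);(c,r)=cv2.minEnclosingCircle(np.c_[xs,ys].astype(np.float32))
print("ring",c,r,len(xs),onz("top",c,.063))
g=cv2.cvtColor(im,cv2.COLOR_BGR2GRAY)
m=(g<75).astype(np.uint8);m[:270]=0;m[355:]=0;m[:,:225]=0;m[:,302:]=0
m=cv2.morphologyEx(m,cv2.MORPH_CLOSE,np.ones((7,7)))
cs,_=cv2.findContours(m,0,1);cc=max(cs,key=cv2.contourArea)
b=cv2.boxPoints(cv2.minAreaRect(cc));P=np.array([onz("top",p,.063) for p in b]);print(b,P,P.mean(0))
e=[P[1]-P[0],P[2]-P[1]];e=max(e,key=np.linalg.norm);print("len",[np.linalg.norm(P[1]-P[0]),np.linalg.norm(P[2]-P[1])],"yaw",np.arctan2(e[1],e[0]))
# axes
for d in ([.1,0,0],[0,.1,0]): print("dir",proj("top",np.array([.5,.25,0.])+d)-proj("top",[.5,.25,0]))
for n,uv in(("spindle top",(394,272)),):print(n,onz("top",uv,.095))
print("jar",onz("top",(270,208),.112))
for uv in((330,353),(464,354),(329,207),(462,208)):print("housing",uv,onz("top",uv,.112))
A=cv2.resize(im[225:325,340:440],None,fx=5.5,fy=5.5,interpolation=cv2.INTER_CUBIC)
cv2.imwrite("pics/sp.png",A)
E
```

```text
ring (263.0, 309.0) 1.000100016593933 2 [0.48157626 0.32112675 0.063     ]
[[231.96002 337.72003]
 [276.60004 278.2    ]
 [297.24005 293.68   ]
 [252.60004 353.2    ]] [[0.4381194  0.36517127 0.063     ]
 [0.52779701 0.30262171 0.063     ]
 [0.50563449 0.27129101 0.063     ]
 [0.41656153 0.33404481 0.063     ]] [0.47202811 0.3182822  0.063     ]
len [np.float64(0.10933673152183655), np.float64(0.03837694244619516)] yaw -0.6090418179491276
dir [  1.58316077 -62.01404348]
dir [-62.97739162  -1.78298999]
spindle top [0.53792451 0.13242045 0.095     ]
jar [0.62314582 0.31363173 0.112     ]
housing (330, 353) [0.4208488  0.22351994 0.112     ]
housing (464, 354) [0.42219969 0.03491603 0.112     ]
housing (329, 207) [0.62717927 0.22918087 0.112     ]
housing (462, 208) [0.63214164 0.03480821 0.112     ]
```

View pics/sp.png

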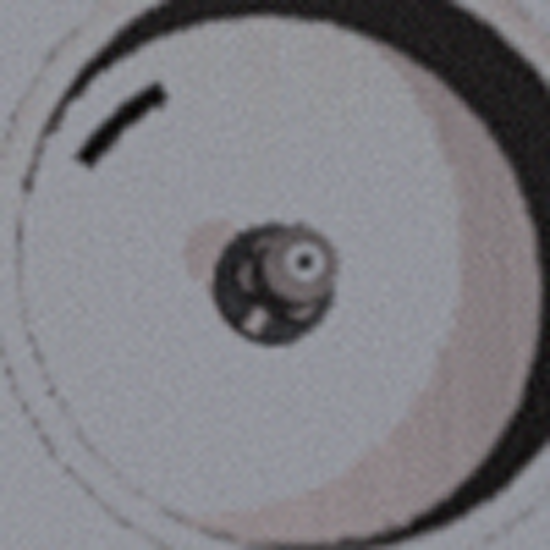

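The crop shows the spindle top at crop (305,261), the dark flange centred at about (275,284), and a bright stub at (256,320) that is probably the drive pin. I'll average several frames to sharpen it.

Run:
```python
from h import *
im=np.mean([viewer.camera("top").astype(float) for _ in range(10)],0)[:,:,::-1]
np.save("avg.npy",im)
c=im[260:292,374:406]
c=np.clip((c-20)*1.5,0,255).astype(np.uint8)
A=cv2.resize(c,None,fx=18,fy=18,interpolation=cv2.INTER_CUBIC)
sp=onz("top",(395.45,272.45),.095);print(sp)
for z,col in((.045,(0,0,255)),(.05,(0,255,0)),(.059,(255,0,0))):
    u=proj("top",[sp[0],sp[1],z]);print(z,u); cv2.circle(A,tuple(int(v) for v in ((u-[374,260]+.5)*18)),3,col,-1)
cv2.imwrite("pics/sp2.png",A)
# orange ring and bar pixels
hsv=cv2.cvtColor(im.astype(np.uint8),cv2.COLOR_BGR2HSV)
w=im[:,:,2]-im[:,:,0]; 
m=(w>60);m[:,:240]=0;m[:,290:]=0;m[:300]=0;m[335:]=0
g=im.mean(2);ys,xs=np.nonzero(m);print(len(xs),xs.min(),xs.max(),ys.min(),ys.max())
if len(xs)>5:
    e=cv2.fitEllipse(np.c_[xs,ys].astype(np.float32));print(e,onz("top",e[0],.063))
m=(g<70).astype(np.uint8);m[:270]=0;m[355:]=0;m[:,:225]=0;m[:,302:]=0
m=cv2.morphologyEx(m,cv2.MORPH_CLOSE,np.ones((9,9)))
cs,_=cv2.findContours(m,0,1);cc=max(cs,key=cv2.contourArea);b=cv2.boxPoints(cv2.minAreaRect(cc))
P=np.array([onz("top",p,.063) for p in b]);print(P[:,:2],P.mean(0));e=max([P[1]-P[0],P[2]-P[1]],key=np.linalg.norm);print(np.arctan2(e[1],e[0]))
```

```text
[0.537323   0.13030274 0.095     ]
0.045 [390.10003631 276.21890697]
0.05 [390.60835683 275.86096758]
0.059 [391.53767412 275.2064926 ]
59 257 270 309 322
((263.5853271484375, 315.1295471191406), (12.70812702178955, 12.92194938659668), 33.224544525146484) [0.47258982 0.31993717 0.063     ]
[[0.4381194  0.36517124]
 [0.52779701 0.30262166]
 [0.5058059  0.27153294]
 [0.41672848 0.33428507]] [0.4721127  0.31840273 0.063     ]
-0.6090419867565445
```

View pics/sp2.png

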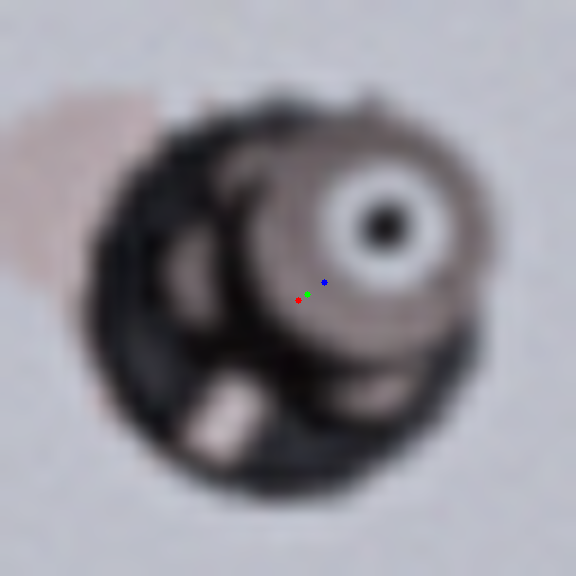

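The averaged crop shows the pin's near end as the bright stub at (232,415) and its far end as a small bump at (375,100). The spindle's dark centre hole is at (384,228).

Run:
```python
from h import *
f=lambda a,b:((a+.5)/18-.5+374,(b+.5)/18-.5+260)
sp=onz("top",f(384,228),.095);print("sp",sp)
for z in(.051,.053):
  a=onz("top",f(232,415),z);b=onz("top",f(375,100),z);s1=onz("top",f(252,385),z);s2=onz("top",f(208,450),z)
  for n,d in(("ax-stub",sp-a),("bump-stub",b-a),("stubdir",s1-s2),("bump-ax",b-sp)):print(z,n,np.hypot(d[0],d[1]),np.arctan2(d[1],d[0]))
# check spindle axis w flange centre: ellipse of dark flange approx in A: x 88..478, y 95..497
print("flange c",onz("top",f(283,298),.045))
# side view spindle top
im=cv2.imread("pics/side0.png");c=im[258:300,258:305]
cv2.imwrite("pics/side_sp.png",cv2.resize(c,None,fx=12,fy=12,interpolation=cv2.INTER_CUBIC));print("pred side",proj("side",sp))
s=sensors.read_state();print(Ro.from_rotvec(s["tcp_rot"]).as_matrix().round(4))
```

```text
sp [0.53767316 0.13116317 0.095     ]
0.051 ax-stub 0.012255778427625739 -0.4801415894861501
0.051 bump-stub 0.029636743826057514 -0.4196371164165703
0.051 stubdir 0.006701368037050761 -0.5855988299347801
0.051 bump-ax 0.017419162729389794 -0.37708048974896174
0.053 ax-stub 0.012575711763742344 -0.49368422827480163
0.053 bump-stub 0.029568778511274665 -0.4196371164165702
0.053 stubdir 0.006685999932147316 -0.5855988299347887
0.053 bump-ax 0.017052924138572286 -0.3650537183666128
flange c [0.53749914 0.13161545 0.045     ]
pred side [280.25406222 275.10159535]
[[-0.9464  0.3229  0.    ]
 [ 0.3229  0.9464 -0.    ]
 [-0.      0.     -1.    ]]
```

View pics/side_sp.png

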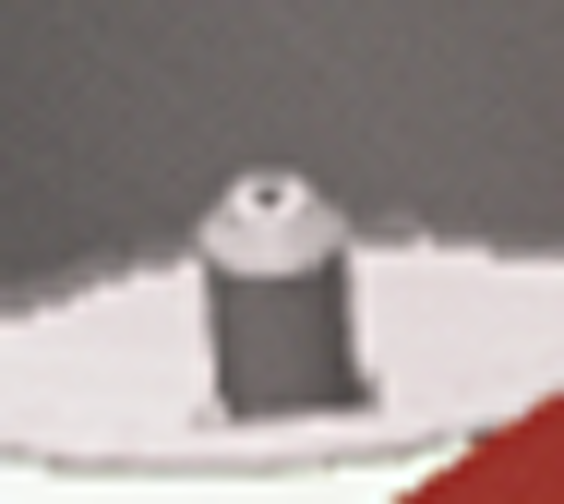

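The side view puts the spindle's hole at crop (267,197), about 1 px from the prediction. I'll triangulate it and work out the approach rows.

```bash
cat >> h.py <<'E'
def go(x,y,z,yaw=None):
    """shift (after turn) in tool units; yaw = chuck x-axis direction, tool y is across it"""
    s=sensors.read_state();R=Ro.from_rotvec(s["tcp_rot"]).as_matrix()
    ty=np.arctan2(R[1,1],R[0,1]);dy=0
    if yaw is not None: dy=(yaw+np.pi/2-ty+np.pi/2)%np.pi-np.pi/2
    R2=Ro.from_rotvec([0,0,dy]).as_matrix()@R
    d=R2.T@(np.array([x,y,z])-s["tool_pos"])/.12
    print("t",s["t"],"pos",s["tool_pos"].round(4),"tilt",R[:,2].round(4),"rz",round(-dy/np.pi,4),"shift",d.round(4))
E
python3 - <<'E'
from h import *
o1,d1=ray("top",(394.86,272.19));o2,d2=ray("side",(258+267.5/12-.5,258+197.5/12-.5))
A=np.c_[d1,-d2];s=np.linalg.lstsq(A,o2-o1,rcond=None)[0];print(o1+s[0]*d1,o2+s[1]*d2)
go(.4724,.3194,.14,-.609)
E
```

```text
[0.5374269  0.13150825 0.09709536] [0.53698438 0.1313378  0.09706993]
t 0.6 pos [0.2018 0.5915 0.2313] tilt [ 0. -0. -1.] rz 0.0892 shift [-3.1464 -0.57    0.7609]
```

```bash
python3 -m inch '[{"rz":0.045,"claw":1},{"rz":0.044},{"x":-0.36,"y":-0.07},{"x":-0.36,"y":-0.07},{"x":-0.36,"y":-0.07}]' 60; python3 -m inch '[{"x":-0.36,"y":-0.07},{"x":-0.36,"y":-0.07},{"x":-0.36,"y":-0.07},{"x":-0.36,"y":-0.07,"z":0.2},{"x":-0.36,"y":-0.07,"z":0.2}]'; python3 -m inch '[{"x":-0.2,"z":0.3},{"z":0.05},{},{}]'; python3 -c "
from h import *
go(.4724,.3194,.036,-.609)"
```

```text
t 0.6 pos [0.2018 0.5915 0.2313] tilt [ 0. -0. -1.] rz 0.0892 shift [-3.1464 -0.57    1.6275]invalid input at $[0]: expected keys x, y, z, rx, ry, rz, claw
invalid input at $[0]: expected keys x, y, z, rx, ry, rz, claw
invalid input at $[0]: expected keys x, y, z, rx, ry, rz, claw
```

```bash
python3 -m inch '[{"x":0,"y":0,"z":0,"rx":0,"ry":0,"rz":0.045,"claw":1},{"x":0,"y":0,"z":0,"rx":0,"ry":0,"rz":0.044,"claw":1},{"x":-0.36,"y":-0.07,"z":0,"rx":0,"ry":0,"rz":0,"claw":1},{"x":-0.36,"y":-0.07,"z":0,"rx":0,"ry":0,"rz":0,"claw":1},{"x":-0.36,"y":-0.07,"z":0,"rx":0,"ry":0,"rz":0,"claw":1}]' 60; python3 -m inch '[{"x":-0.36,"y":-0.07,"z":0,"rx":0,"ry":0,"rz":0,"claw":1},{"x":-0.36,"y":-0.07,"z":0,"rx":0,"ry":0,"rz":0,"claw":1},{"x":-0.36,"y":-0.07,"z":0.2,"rx":0,"ry":0,"rz":0,"claw":1},{"x":-0.36,"y":-0.07,"z":0.2,"rx":0,"ry":0,"rz":0,"claw":1},{"x":0,"y":0,"z":0,"rx":0,"ry":0,"rz":0,"claw":1}]';  python3 -c "
from h import *
go(.4724,.3194,.036,-.609)"
```

```text
t: 1.23
tool_pos: [0.2946, 0.4958, 0.2314]
tcp_rot: [0.94, 2.997, 0.0]
contact_force: [0.1, 0.3, 0.0]
grip_width: 0.0853
finger_force: 0.0
t: 1.85
tool_pos: [0.4185, 0.3662, 0.1817]
tcp_rot: [0.95, 2.994, -0.006]
contact_force: [-0.9, 0.4, -0.1]
grip_width: 0.0854
finger_force: 0.0
t 1.85 pos [0.4185 0.3662 0.1817] tilt [-8.0e-04 -3.6e-03 -1.0e+00] rz -0.0018 shift [-0.5901 -0.0585  1.2154]
```

```bash
python3 -m inch '[{"x":-0.3,"y":-0.03,"z":0,"rx":0,"ry":0,"rz":0,"claw":1},{"x":-0.29,"y":-0.03,"z":0.2,"rx":0,"ry":0,"rz":0,"claw":1},{"x":0,"y":0,"z":0.3,"rx":0,"ry":0,"rz":0,"claw":1},{"x":0,"y":0,"z":0.1,"rx":0,"ry":0,"rz":0,"claw":1},{"x":0,"y":0,"z":0,"rx":0,"ry":0,"rz":0,"claw":1}]';  python3 -c "
from h import *
go(.4724,.3194,.036,-.609)"
```

```text
t: 2.48
tool_pos: [0.4695, 0.3249, 0.1111]
tcp_rot: [-0.938, -2.997, 0.001]
contact_force: [0.1, -0.2, 1.7]
grip_width: 0.0856
finger_force: 0.0
t 2.475 pos [0.4695 0.3249 0.1111] tilt [-1.2e-03 -3.0e-04 -1.0e+00] rz 0.0007 shift [-0.0469 -0.0233  0.626 ]
```

```bash
python3 -m inch '[{"x":-0.047,"y":-0.023,"z":0.2,"rx":0,"ry":0,"rz":0,"claw":1},{"x":0,"y":0,"z":0.2,"rx":0,"ry":0,"rz":0,"claw":1},{"x":0,"y":0,"z":0.15,"rx":0,"ry":0,"rz":0,"claw":1},{"x":0,"y":0,"z":0.07,"rx":0,"ry":0,"rz":0,"claw":1},{"x":0,"y":0,"z":0,"rx":0,"ry":0,"rz":0,"claw":1}]';  python3 -c "
from h import *
go(.4724,.3194,.036,-.609)"
```

```text
t: 3.1
tool_pos: [0.4733, 0.3188, 0.0369]
tcp_rot: [-0.94, -2.997, 0.0]
contact_force: [-0.4, 0.2, 1.2]
grip_width: 0.0856
finger_force: 0.0
t 3.1 pos [0.4733 0.3188 0.0369] tilt [-2.e-04 -1.e-04 -1.e+00] rz 0.0003 shift [ 0.0087 -0.0005  0.0078]
```

```bash
python3 -m inch '[{"x":0.008,"y":0,"z":0,"rx":0,"ry":0,"rz":0,"claw":1},{"x":0,"y":0,"z":0,"rx":0,"ry":0,"rz":0,"claw":0},{"x":0,"y":0,"z":0,"rx":0,"ry":0,"rz":0,"claw":0},{"x":0,"y":0,"z":0,"rx":0,"ry":0,"rz":0,"claw":0},{"x":0,"y":0,"z":0,"rx":0,"ry":0,"rz":0,"claw":0}]' 60;  python3 -m inch '[{"x":0,"y":0,"z":0,"rx":0,"ry":0,"rz":0,"claw":0},{"x":0,"y":0,"z":0,"rx":0,"ry":0,"rz":0,"claw":0},{"x":0,"y":0,"z":0,"rx":0,"ry":0,"rz":0,"claw":0}]'; python3 -c "
from h import *
go(.4724,.3194,.19,-.609)"
```

```text
t: 3.72
tool_pos: [0.4729, 0.3194, 0.0374]
tcp_rot: [0.941, 2.997, 0.001]
contact_force: [-0.3, 0.2, 4.1]
grip_width: 0.0348
finger_force: 59.3
t: 4.1
tool_pos: [0.473, 0.3194, 0.0373]
tcp_rot: [0.941, 2.997, 0.001]
contact_force: [0.3, -0.0, 6.3]
grip_width: 0.0354
finger_force: 59.4
t 4.1 pos [0.473  0.3194 0.0373] tilt [ 7.e-04  6.e-04 -1.e+00] rz 0.0002 shift [ 0.0036 -0.0015 -1.2722]
```

```bash
python3 -m inch '[{"x":0,"y":0,"z":-0.1,"rx":0,"ry":0,"rz":0,"claw":0},{"x":0,"y":0,"z":-0.3,"rx":0,"ry":0,"rz":0,"claw":0},{"x":0,"y":0,"z":-0.35,"rx":0,"ry":0,"rz":0,"claw":0},{"x":0,"y":0,"z":-0.35,"rx":0,"ry":0,"rz":0,"claw":0},{"x":0,"y":0,"z":-0.18,"rx":0,"ry":0,"rz":0,"claw":0}]'
python3 - <<'E'
from h import *
for n in("top","side"): cv2.imwrite(f"pics/{n}1.png",viewer.camera(n)[:,:,::-1])
a=cv2.imread("pics/top1.png")[150:400,180:480];b=cv2.imread("pics/side1.png")[100:350,180:480]
cv2.imwrite("pics/g1.png",np.hstack([a,b]))
go(.5376,.1313,.19,-.45)
E
```

```text
t: 4.72
tool_pos: [0.473, 0.3192, 0.1932]
tcp_rot: [0.941, 2.996, 0.003]
contact_force: [-0.4, -0.2, -2.1]
grip_width: 0.0349
finger_force: 60.4
t 4.825 pos [0.4736 0.3197 0.1933] tilt [ 0.0034  0.0029 -1.    ] rz -0.0505 shift [-1.163  -1.1818  0.0236]
```

View pics/g1.png

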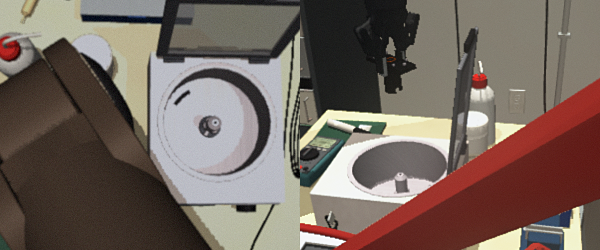

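Side view: the chuck hangs in the fingers at about (395,75), and the wrench shows its 2 N weight. Now over to the spindle.

```bash
python3 -m inch '[{"x":0,"y":0,"z":0,"rx":0,"ry":0,"rz":-0.05,"claw":0},{"x":-0.3,"y":-0.3,"z":0,"rx":0,"ry":0,"rz":0,"claw":0},{"x":-0.3,"y":-0.3,"z":0,"rx":0,"ry":0,"rz":0,"claw":0},{"x":-0.3,"y":-0.3,"z":0,"rx":0,"ry":0,"rz":0,"claw":0},{"x":-0.26,"y":-0.28,"z":0,"rx":0,"ry":0,"rz":0,"claw":0}]'; python3 -m inch '[{"x":0,"y":0,"z":0,"rx":0,"ry":0,"rz":0,"claw":0},{"x":0,"y":0,"z":0,"rx":0,"ry":0,"rz":0,"claw":0}]'
python3 - <<'E'
from h import *
go(.5376,.1313,.14,-.45)
E
```

```text
t: 5.45
tool_pos: [0.5357, 0.1287, 0.1891]
tcp_rot: [-0.703, -3.06, 0.002]
contact_force: [0.1, -0.5, -1.8]
grip_width: 0.0351
finger_force: 60.3
t: 5.7
tool_pos: [0.5353, 0.1312, 0.1894]
tcp_rot: [-0.703, -3.06, 0.001]
contact_force: [-0.5, 0.3, -1.9]
grip_width: 0.0345
finger_force: 60.4
t 5.7 pos [0.5353 0.1312 0.1894] tilt [-1.9e-03 -1.0e-04 -1.0e+00] rz -0.0005 shift [-0.0176  0.0092  0.4119]
```

```bash
python3 -m inch '[{"x":-0.018,"y":0.009,"z":0.15,"rx":0,"ry":0,"rz":0,"claw":0},{"x":0,"y":0,"z":0.15,"rx":0,"ry":0,"rz":0,"claw":0},{"x":0,"y":0,"z":0.1,"rx":0,"ry":0,"rz":0,"claw":0},{"x":0,"y":0,"z":0.0,"rx":0,"ry":0,"rz":0,"claw":0},{"x":0,"y":0,"z":0,"rx":0,"ry":0,"rz":0,"claw":0}]'
python3 - <<'E'
from h import *
go(.5376,.1313,.122,-.45)
im=viewer.camera("side"); cv2.imwrite("pics/side2.png",cv2.resize(im[150:310,190:400,::-1],None,fx=3,fy=3))
E
```

```text
t: 6.32
tool_pos: [0.5387, 0.1313, 0.1427]
tcp_rot: [0.702, 3.062, 0.0]
contact_force: [-0.7, 0.5, -1.4]
grip_width: 0.0346
finger_force: 60.4
t 6.325 pos [0.5387 0.1313 0.1427] tilt [ 3.e-04  1.e-04 -1.e+00] rz -0.0003 shift [ 0.0086 -0.0042  0.1721]
```

View pics/side2.png

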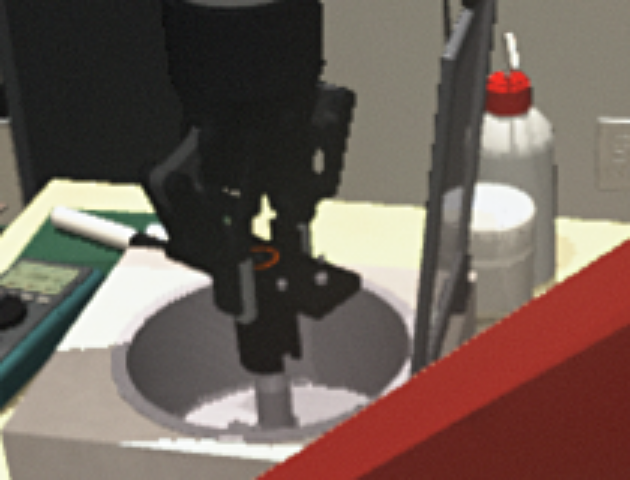

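The hub hangs over the spindle with its slot visible at (290,345), and the ring shows at crop (262,258). I'll check the chuck's position from that ring, projecting the expected ring onto this picture.

Run:
```python
from h import *
p=viewer.camera("side").astype(int); w=p[:,:,0]-p[:,:,2]; m=(w>45); m[:225]=0;m[250:]=0;m[:,:262]=0;m[:,295:]=0
ys,xs=np.nonzero(m);print(len(xs),xs.min(),xs.max(),ys.min(),ys.max())
P=np.array([onz("side",q,.1687)[:2] for q in zip(xs,ys)])
c=np.array([.5387,.1313]);print(np.c_[P-c,np.hypot(*(P-c).T)].round(4))
from scipy.optimize import least_squares
f=least_squares(lambda q:np.hypot(*(P-q).T)-.0095,c);print(f.x)
```

```text
40 274 294 225 239
[[-0.0163  0.034   0.0377]
 [-0.0082  0.0354  0.0363]
 [-0.0153  0.0308  0.0344]
 [-0.0072  0.0321  0.0329]
 [ 0.0169  0.036   0.0398]
 [-0.0143  0.0275  0.031 ]
 [-0.0127  0.0278  0.0305]
 [-0.0111  0.028   0.0302]
 [-0.0063  0.0288  0.0295]
 [ 0.0177  0.0328  0.0372]
 [-0.0101  0.0248  0.0268]
 [-0.0085  0.0251  0.0265]
 [-0.0069  0.0253  0.0263]
 [-0.0053  0.0256  0.0262]
 [ 0.0186  0.0295  0.0349]
 [ 0.0203  0.0231  0.0307]
 [ 0.0211  0.02    0.029 ]
 [-0.0079  0.0119  0.0143]
 [-0.0063  0.0122  0.0137]
 [-0.0047  0.0124  0.0133]
 [ 0.0219  0.0168  0.0276]
 [-0.0007  0.0098  0.0099]
 [ 0.0009  0.0101  0.0101]
 [ 0.0024  0.0104  0.0106]
 [ 0.004   0.0106  0.0113]
 [ 0.0227  0.0137  0.0266]
 [ 0.0033  0.0073  0.008 ]
 [ 0.0049  0.0075  0.009 ]
 [ 0.0042  0.0042  0.006 ]
 [ 0.0058  0.0045  0.0073]
 [ 0.0051  0.0012  0.0052]
 [ 0.0067  0.0014  0.0068]
 [ 0.0029 -0.0024  0.0037]
 [ 0.0044 -0.0021  0.0049]
 [ 0.006  -0.0018  0.0063]
 [-0.0008 -0.0061  0.0062]
 [ 0.0007 -0.0059  0.0059]
 [ 0.0022 -0.0056  0.006 ]
 [ 0.0038 -0.0053  0.0065]
 [ 0.0001 -0.0091  0.0091]]
[0.54102877 0.14779389]
```

Run:
```python
from h import *
from scipy.optimize import least_squares
p=np.mean([viewer.camera("side").astype(float) for _ in range(4)],0); w=p[:,:,0]-p[:,:,2]; m=(w>40); m[:232]=0;m[242:]=0;m[:,:268]=0;m[:,286:]=0
ys,xs=np.nonzero(m)
for z in(.1667,.1687):
  P=np.array([onz("side",q,z)[:2] for q in zip(xs,ys)])
  f=least_squares(lambda q:np.hypot(*(P-q).T)-.0093,[.537,.131]);print(len(xs),f.x,np.sqrt(np.mean(f.fun**2)))
go(.5376,.1313,.122,-.45)
```

```text
26 [0.53425311 0.13704689] 0.0013121882389643433
26 [0.53535244 0.13366933] 0.0012963995594467014
t 6.625 pos [0.5387 0.1311 0.1429] tilt [ 7.e-04  4.e-04 -1.e+00] rz -0.0004 shift [ 0.0093 -0.0027  0.1741]
```

Both estimates agree within about 2 mm, with the present position in between. That is well within the 5 mm taper, so I descend and watch the forces.

```bash
python3 -m inch '[{"x":0,"y":0,"z":0.05,"rx":0,"ry":0,"rz":0,"claw":0},{"x":0,"y":0,"z":0.05,"rx":0,"ry":0,"rz":0,"claw":0},{"x":0,"y":0,"z":0.04,"rx":0,"ry":0,"rz":0,"claw":0},{"x":0,"y":0,"z":0,"rx":0,"ry":0,"rz":0,"claw":0}]';python3 -m inch '[{"x":0,"y":0,"z":0.03,"rx":0,"ry":0,"rz":0,"claw":0},{"x":0,"y":0,"z":0.03,"rx":0,"ry":0,"rz":0,"claw":0},{"x":0,"y":0,"z":0,"rx":0,"ry":0,"rz":0,"claw":0}]'
```

```text
t: 7.12
tool_pos: [0.5382, 0.1309, 0.125]
tcp_rot: [-0.703, -3.061, 0.001]
contact_force: [0.6, -0.2, -3.3]
grip_width: 0.0346
finger_force: 60.4
t: 7.5
tool_pos: [0.5383, 0.131, 0.1182]
tcp_rot: [-0.703, -3.061, 0.0]
contact_force: [0.4, 0.2, -2.3]
grip_width: 0.0347
finger_force: 60.4
```

```bash
python3 -m inch '[{"x":0,"y":0,"z":0.05,"rx":0,"ry":0,"rz":0,"claw":0},{"x":0,"y":0,"z":0.05,"rx":0,"ry":0,"rz":0,"claw":0},{"x":0,"y":0,"z":0.04,"rx":0,"ry":0,"rz":0,"claw":0},{"x":0,"y":0,"z":0,"rx":0,"ry":0,"rz":0,"claw":0}]';python3 -m inch '[{"x":0,"y":0,"z":0.03,"rx":0,"ry":0,"rz":0,"claw":0},{"x":0,"y":0,"z":0.03,"rx":0,"ry":0,"rz":0,"claw":0},{"x":0,"y":0,"z":0,"rx":0,"ry":0,"rz":0,"claw":0}]'
```

```text
t: 8.0
tool_pos: [0.5382, 0.1309, 0.1011]
tcp_rot: [-0.703, -3.061, 0.001]
contact_force: [1.0, -0.2, -1.2]
grip_width: 0.035
finger_force: 60.4
t: 8.38
tool_pos: [0.5392, 0.1308, 0.0952]
tcp_rot: [0.703, 3.061, 0.001]
contact_force: [-0.6, -1.3, 4.2]
grip_width: 0.0346
finger_force: 61.1
```

Ball contact shows at about the expected height, so I keep pressing in small steps.

```bash
python3 -m inch '[{"x":0,"y":0,"z":0.025,"rx":0,"ry":0,"rz":0,"claw":0},{"x":0,"y":0,"z":0.025,"rx":0,"ry":0,"rz":0,"claw":0},{"x":0,"y":0,"z":0,"rx":0,"ry":0,"rz":0,"claw":0}]';python3 -m inch '[{"x":0,"y":0,"z":0.025,"rx":0,"ry":0,"rz":0,"claw":0},{"x":0,"y":0,"z":0,"rx":0,"ry":0,"rz":0,"claw":0}]'
```

```text
t: 8.75
tool_pos: [0.5389, 0.131, 0.0885]
tcp_rot: [0.703, 3.061, 0.001]
contact_force: [0.8, -0.6, -3.4]
grip_width: 0.0352
finger_force: 60.4
t: 9.0
tool_pos: [0.5383, 0.1316, 0.0844]
tcp_rot: [-0.702, -3.062, -0.0]
contact_force: [4.3, 1.6, -14.2]
grip_width: 0.0349
finger_force: 61.1
```

```bash
python3 -m inch '[{"x":0,"y":0,"z":0.015,"rx":0,"ry":0,"rz":0,"claw":0},{"x":0,"y":0,"z":0.01,"rx":0,"ry":0,"rz":0,"claw":0},{"x":0,"y":0,"z":0,"rx":0,"ry":0,"rz":0,"claw":0}]';python3 -m inch '[{"x":0,"y":0,"z":0.015,"rx":0,"ry":0,"rz":0,"claw":0},{"x":0,"y":0,"z":0,"rx":0,"ry":0,"rz":0,"claw":0}]'
```

```text
t: 9.38
tool_pos: [0.5384, 0.1311, 0.0826]
tcp_rot: [-0.703, -3.062, -0.0]
contact_force: [0.6, 1.7, -2.8]
grip_width: 0.035
finger_force: 62.5
t: 9.62
tool_pos: [0.539, 0.131, 0.0822]
tcp_rot: [0.703, 3.061, 0.001]
contact_force: [-2.3, -0.1, 11.4]
grip_width: 0.0348
finger_force: 64.2
```

It bottomed at TCP z = 0.082, the expected seat height. Release, retreat and check.

```bash
python3 -m inch '[{"x":0,"y":0,"z":0,"rx":0,"ry":0,"rz":0,"claw":0.8},{"x":0,"y":0,"z":0,"rx":0,"ry":0,"rz":0,"claw":0.8},{"x":0,"y":0,"z":0,"rx":0,"ry":0,"rz":0,"claw":0.8},{"x":0,"y":0,"z":0,"rx":0,"ry":0,"rz":0,"claw":0.8},{"x":0,"y":0,"z":-0.1,"rx":0,"ry":0,"rz":0,"claw":0.8}]';python3 -m inch '[{"x":0,"y":0,"z":-0.3,"rx":0,"ry":0,"rz":0,"claw":0.8},{"x":0,"y":0,"z":-0.4,"rx":0,"ry":0,"rz":0,"claw":0.8},{"x":0,"y":0,"z":-0.4,"rx":0,"ry":0,"rz":0,"claw":0},{"x":0,"y":0,"z":-0.4,"rx":0,"ry":0,"rz":0,"claw":0},{"x":0,"y":0,"z":-0.4,"rx":0,"ry":0,"rz":0,"claw":0}]'
python3 - <<'E'
from h import *
im=viewer.camera("side"); cv2.imwrite("pics/side3.png",cv2.resize(im[100:320,190:400,::-1],None,fx=2.7,fy=2.7))
print(proj("side",[.5376,.1313,.108]),sensors.read_state()["joints"])
E
```

```text
t: 10.25
tool_pos: [0.5378, 0.1308, 0.0923]
tcp_rot: [-0.702, -3.06, 0.002]
contact_force: [0.8, 0.0, 0.7]
grip_width: 0.0684
finger_force: 0.0
t: 10.88
tool_pos: [0.5382, 0.1308, 0.3233]
tcp_rot: [0.703, 3.061, 0.001]
contact_force: [0.4, 0.5, 0.0]
grip_width: 0.0138
finger_force: 0.0
[279.67783918 268.4560426 ] [-0.52532892  0.21491553  0.24449956  1.64423251 -0.05489876  1.27894109
  0.84799885]
```

View pics/side3.png

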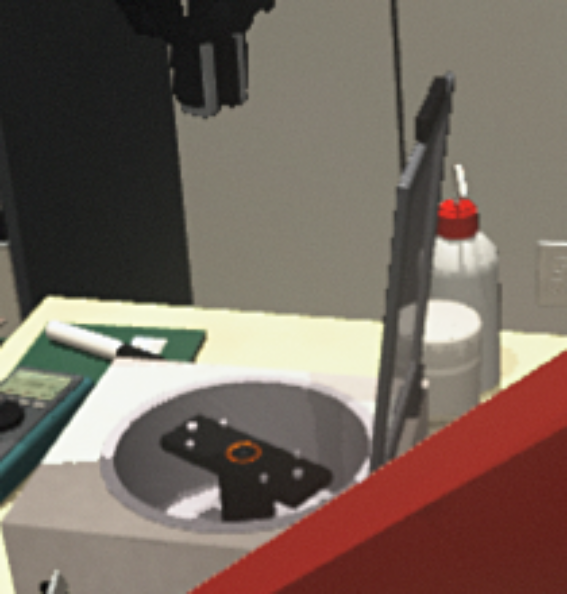

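The chuck is home: the ring is at (279.8,267.2) against the predicted (279.7,268.5), whereas unseated it would be about 10 px off. The lid's lip tip is at side (355,128). Next I find the lid angle.

Run:
```python
from h import *
for a in(1.6,1.65,1.7,1.75,1.8):
    P=[[.6296-.216*np.cos(a),.1313+dy,.119+.216*np.sin(a)] for dy in(-.035,.035)]
    print(a,np.array(P[0]).round(3),[proj(c,p).round(1).tolist() for c in("top","side") for p in P])
im=np.load("avg.npy").mean(2);c=im[136:158,390:466]
print(im[136:158,430].round().astype(int)); print(im[144,390:470].round().astype(int))
```

```text
1.6 [0.636 0.096 0.335] [[462.6, 156.5], [398.6, 153.8], [333.8, 142.8], [342.9, 127.0]]
1.65 [0.647 0.096 0.334] [[462.1, 147.1], [398.4, 144.4], [342.2, 143.6], [350.5, 127.7]]
1.7 [0.657 0.096 0.333] [[461.5, 138.1], [398.1, 135.3], [350.5, 144.9], [358.1, 128.8]]
1.75 [0.668 0.096 0.332] [[460.8, 129.4], [397.8, 126.6], [358.9, 146.5], [365.7, 130.2]]
1.8 [0.679 0.096 0.329] [[459.9, 121.1], [397.4, 118.2], [367.1, 148.6], [373.2, 132.1]]
[34 33 39 53 36 16 13 14 11  8  2  2  9 25 21 20 20 18 32 62 81 82]
[28 25 24 24 19  6  5  4  7  8 10  9  8 11  8  9  9  8 11  4 10  6  9  9
 10  8  9 12  8 10  8 11  8  9 10 10  6 12 13 10 11  9 13 10 11 12 11 11
 12 14 11 11 14 14 11 13 11 12 10 11 13 15 13 16 13 13 13 11 18 40 45 34
 35 44 42 41 37 38 51 82]
```

The lip top sits at row 141, which gives a lid angle of about 1.68 and a tip near (0.653, ·, 0.333). I square the tool to the world axes, rise with the fingers shut, and go over behind the lid.

```bash
python3 -m inch '[{"x":0,"y":0,"z":-0.35,"rx":0,"ry":0,"rz":-0.0475,"claw":0},{"x":0,"y":0,"z":-0.35,"rx":0,"ry":0,"rz":-0.0475,"claw":0},{"x":0,"y":0,"z":-0.1,"rx":0,"ry":0,"rz":-0.048,"claw":0},{"x":0,"y":0,"z":0,"rx":0,"ry":0,"rz":0,"claw":0},{"x":0,"y":0,"z":0,"rx":0,"ry":0,"rz":0,"claw":0}]';python3 - <<'E'
from h import *
go(.705,.131,.425,0)
E
```

```text
t: 11.55
tool_pos: [0.5381, 0.1308, 0.416]
tcp_rot: [-0.009, -3.141, 0.001]
contact_force: [-0.1, 0.2, 0.5]
grip_width: 0.0001
finger_force: 0.0
t 11.55 pos [0.5381 0.1308 0.416 ] tilt [-1.e-03 -3.e-04 -1.e+00] rz -0.0017 shift [-1.3906  0.0016 -0.0765]
```

```bash
python3 -m inch '[{"x":-0.3,"y":0,"z":-0.07,"rx":0,"ry":0,"rz":0,"claw":0},{"x":-0.35,"y":0,"z":0,"rx":0,"ry":0,"rz":0,"claw":0},{"x":-0.35,"y":0,"z":0,"rx":0,"ry":0,"rz":0,"claw":0},{"x":-0.35,"y":0,"z":0,"rx":0,"ry":0,"rz":0,"claw":0},{"x":-0.04,"y":0,"z":0,"rx":0,"ry":0,"rz":0,"claw":0}]';python3 -m inch '[{"x":0,"y":0,"z":0,"rx":0,"ry":0,"rz":0,"claw":0},{"x":0,"y":0,"z":0,"rx":0,"ry":0,"rz":0,"claw":0}]';python3 - <<'E'
from h import *
go(.705,.131,.305,0)
im=viewer.camera("side"); cv2.imwrite("pics/side4.png",cv2.resize(im[0:320,190:470,::-1],None,fx=1.8,fy=1.8))
E
```

```text
t: 12.18
tool_pos: [0.7068, 0.1303, 0.4209]
tcp_rot: [-0.008, -3.137, 0.004]
contact_force: [-0.3, -0.4, -0.2]
grip_width: 0.0002
finger_force: 0.0
t: 12.42
tool_pos: [0.7045, 0.1308, 0.4257]
tcp_rot: [0.004, 3.141, 0.001]
contact_force: [0.4, -0.1, -0.3]
grip_width: 0.0001
finger_force: 0.0
t 12.425 pos [0.7045 0.1308 0.4257] tilt [ 4.e-04  5.e-04 -1.e+00] rz -0.0008 shift [-3.8000e-03  9.0000e-04  1.0061e+00]
```

View pics/side4.png

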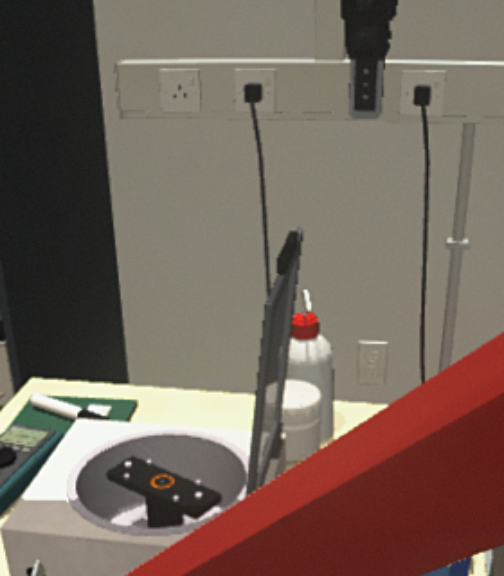

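The gripper at crop (365,100) is well clear behind the lid tip at (297,235). Descend behind the lid and start pulling forward.

```bash
python3 -m inch '[{"x":0,"y":0,"z":0.3,"rx":0,"ry":0,"rz":0,"claw":0},{"x":0,"y":0,"z":0.35,"rx":0,"ry":0,"rz":0,"claw":0},{"x":0,"y":0,"z":0.3,"rx":0,"ry":0,"rz":0,"claw":0},{"x":0,"y":0,"z":0.05,"rx":0,"ry":0,"rz":0,"claw":0},{"x":0,"y":0,"z":0,"rx":0,"ry":0,"rz":0,"claw":0}]';python3 -m inch '[{"x":0.1,"y":0,"z":0,"rx":0,"ry":0,"rz":0,"claw":0},{"x":0.1,"y":0,"z":0,"rx":0,"ry":0,"rz":0,"claw":0},{"x":0.1,"y":0,"z":0,"rx":0,"ry":0,"rz":0,"claw":0},{"x":0.1,"y":0,"z":0,"rx":0,"ry":0,"rz":0,"claw":0},{"x":0,"y":0,"z":0,"rx":0,"ry":0,"rz":0,"claw":0}]'; python3 -m inch '[{"x":0.15,"y":0,"z":0,"rx":0,"ry":0,"rz":0,"claw":0},{"x":0.15,"y":0,"z":0,"rx":0,"ry":0,"rz":0,"claw":0},{"x":0.15,"y":0,"z":0.02,"rx":0,"ry":0,"rz":0,"claw":0},{"x":0.15,"y":0,"z":0.04,"rx":0,"ry":0,"rz":0,"claw":0},{"x":0,"y":0,"z":0,"rx":0,"ry":0,"rz":0,"claw":0}]'
```

```text
t: 13.1
tool_pos: [0.7054, 0.1309, 0.3067]
tcp_rot: [0.003, 3.14, 0.001]
contact_force: [-0.2, 0.7, 0.4]
grip_width: 0.0005
finger_force: 0.0
t: 13.72
tool_pos: [0.6565, 0.1309, 0.3058]
tcp_rot: [0.003, 3.141, 0.001]
contact_force: [0.2, -0.5, 1.2]
grip_width: 0.0002
finger_force: 0.0
t: 14.35
tool_pos: [0.5846, 0.131, 0.2979]
tcp_rot: [-0.003, -3.141, -0.0]
contact_force: [0.5, 0.1, 0.6]
grip_width: 0.0002
finger_force: 0.0
```

```bash
python3 -m inch '[{"x":0.115,"y":0,"z":0.035,"rx":0,"ry":0,"rz":0,"claw":0},{"x":0.115,"y":0,"z":0.045,"rx":0,"ry":0,"rz":0,"claw":0},{"x":0.115,"y":0,"z":0.05,"rx":0,"ry":0,"rz":0,"claw":0},{"x":0.115,"y":0,"z":0.06,"rx":0,"ry":0,"rz":0,"claw":0},{"x":0,"y":0,"z":0,"rx":0,"ry":0,"rz":0,"claw":0}]';python3 -m inch '[{"x":0.115,"y":0,"z":0.09,"rx":0,"ry":0,"rz":0,"claw":0},{"x":0.115,"y":0,"z":0.1,"rx":0,"ry":0,"rz":0,"claw":0},{"x":0.115,"y":0,"z":0.12,"rx":0,"ry":0,"rz":0,"claw":0},{"x":0,"y":0,"z":0,"rx":0,"ry":0,"rz":0,"claw":0}]'
python3 - <<'E'
from h import *
go(.45,.131,.191,0)
im=viewer.camera("side"); cv2.imwrite("pics/side5.png",cv2.resize(im[0:320,190:470,::-1],None,fx=1.8,fy=1.8))
E
```

```text
t: 14.98
tool_pos: [0.5301, 0.1312, 0.2749]
tcp_rot: [-0.003, -3.141, -0.0]
contact_force: [0.9, -0.9, -0.1]
grip_width: 0.0001
finger_force: 0.0
t: 15.48
tool_pos: [0.4886, 0.1311, 0.2375]
tcp_rot: [-0.003, -3.14, 0.001]
contact_force: [0.7, -0.2, 0.0]
grip_width: 0.0
finger_force: 0.0
t 15.475 pos [0.4886 0.1311 0.2375] tilt [-1.5e-03 -4.0e-04 -1.0e+00] rz -0.0006 shift [ 0.3209 -0.0011  0.3884]
```

View pics/side5.png

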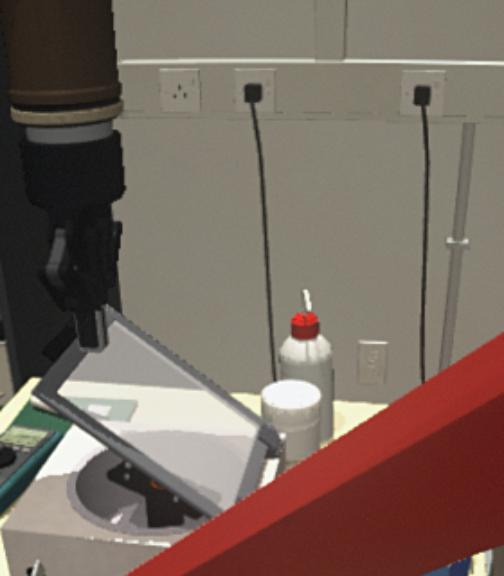

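The lid is about 0.6 rad open and following the finger, which is on its front edge at crop (90,335). Continue the arc.

```bash
python3 -m inch '[{"x":0.09,"y":0,"z":0.12,"rx":0,"ry":0,"rz":0,"claw":0},{"x":0.08,"y":0,"z":0.13,"rx":0,"ry":0,"rz":0,"claw":0},{"x":0.07,"y":0,"z":0.13,"rx":0,"ry":0,"rz":0,"claw":0},{"x":0,"y":0,"z":0,"rx":0,"ry":0,"rz":0,"claw":0}]';python3 -m inch '[{"x":0.045,"y":0,"z":0.12,"rx":0,"ry":0,"rz":0,"claw":0},{"x":0.035,"y":0,"z":0.12,"rx":0,"ry":0,"rz":0,"claw":0},{"x":0.03,"y":0,"z":0.12,"rx":0,"ry":0,"rz":0,"claw":0},{"x":0,"y":0,"z":0,"rx":0,"ry":0,"rz":0,"claw":0}]'
```

```text
t: 16.02
tool_pos: [0.4602, 0.1312, 0.1922]
tcp_rot: [-0.003, -3.141, 0.001]
contact_force: [0.7, -0.0, -0.0]
grip_width: 0.0001
finger_force: 0.0
t: 16.52
tool_pos: [0.4454, 0.1308, 0.1477]
tcp_rot: [-0.003, -3.139, 0.002]
contact_force: [0.5, -0.1, 0.2]
grip_width: -0.0
finger_force: 0.0
```

```bash
python3 -m inch '[{"x":0,"y":0,"z":0.06,"rx":0,"ry":0,"rz":0,"claw":0},{"x":0,"y":0,"z":0.05,"rx":0,"ry":0,"rz":0,"claw":0},{"x":0,"y":0,"z":0,"rx":0,"ry":0,"rz":0,"claw":0}]'
```

```text
t: 16.9
tool_pos: [0.4466, 0.1311, 0.1355]
tcp_rot: [-0.003, -3.141, 0.0]
contact_force: [-0.0, -0.8, -0.5]
grip_width: 0.0002
finger_force: 0.0
```

```bash
python3 -m inch '[{"x":0,"y":0,"z":0.04,"rx":0,"ry":0,"rz":0,"claw":0},{"x":0,"y":0,"z":0.04,"rx":0,"ry":0,"rz":0,"claw":0},{"x":0,"y":0,"z":0,"rx":0,"ry":0,"rz":0,"claw":0}]';python3 -m inch '[{"x":0,"y":0,"z":0.03,"rx":0,"ry":0,"rz":0,"claw":0},{"x":0,"y":0,"z":0,"rx":0,"ry":0,"rz":0,"claw":0}]'
```

```text
t: 17.27
tool_pos: [0.4466, 0.1311, 0.1259]
tcp_rot: [-0.003, -3.141, 0.0]
contact_force: [0.4, 0.3, -0.1]
grip_width: -0.0001
finger_force: 0.0
t: 17.52
tool_pos: [0.4467, 0.1312, 0.1225]
tcp_rot: [-0.003, -3.141, 0.0]
contact_force: [0.0, -0.5, -0.4]
grip_width: -0.0001
finger_force: 0.0
```

```bash
python3 -m inch '[{"x":0,"y":0,"z":0.015,"rx":0,"ry":0,"rz":0,"claw":0},{"x":0,"y":0,"z":0.01,"rx":0,"ry":0,"rz":0,"claw":0},{"x":0,"y":0,"z":0,"rx":0,"ry":0,"rz":0,"claw":0}]'
```

```text
t: 17.9
tool_pos: [0.4469, 0.1313, 0.1217]
tcp_rot: [0.004, 3.141, 0.001]
contact_force: [-9.4, -2.5, 27.5]
grip_width: -0.0
finger_force: 13.5
```

The lid is firmly against its stop. Retreat and check numerically.

```bash
python3 -m inch '[{"x":0,"y":0,"z":-0.05,"rx":0,"ry":0,"rz":0,"claw":0},{"x":0,"y":0,"z":-0.3,"rx":0,"ry":0,"rz":0,"claw":0},{"x":0,"y":0,"z":-0.4,"rx":0,"ry":0,"rz":0,"claw":0},{"x":0,"y":0,"z":-0.4,"rx":0,"ry":0,"rz":0,"claw":0},{"x":0,"y":0,"z":-0.4,"rx":0,"ry":0,"rz":0,"claw":0}]'; python3 -m inch '[{"x":0.3,"y":0,"z":-0.1,"rx":0,"ry":0,"rz":0,"claw":0},{"x":0,"y":0,"z":0,"rx":0,"ry":0,"rz":0,"claw":0},{"x":0,"y":0,"z":0,"rx":0,"ry":0,"rz":0,"claw":0}]'
python3 - <<'E'
from h import *
g=viewer.camera("side"); gg=g.mean(2); cv2.imwrite("pics/end.png",g[:,:,::-1])
# lip front top edge prediction for lid angles
for a in(0,.04,.1):
    p=[.6296-.216*np.cos(a),.1313,.123+.216*np.sin(a)];print(a,proj("side",p).round(1))
u,v=proj("side",[.4136,.1313,.123]);u,v=int(u),int(v)
print(u,v);print(gg[v-14:v+15,u-4:u+24:4].round().astype(int))
w=g[:,:,0].astype(int)-g[:,:,2];ys,xs=np.nonzero(w[255:280,262:300]>25);print("orange",len(xs),xs.mean()+262 if len(xs) else 0,ys.mean()+255 if len(xs) else 0)
E
```

```text
t: 18.52
tool_pos: [0.4465, 0.1311, 0.3073]
tcp_rot: [0.003, 3.141, 0.0]
contact_force: [1.1, 0.4, 0.6]
grip_width: -0.0003
finger_force: 0.0
t: 18.9
tool_pos: [0.4109, 0.1312, 0.3175]
tcp_rot: [0.003, 3.141, 0.0]
contact_force: [-0.3, 0.3, -0.6]
grip_width: -0.0
finger_force: 0.0
0 [207.7 253.8]
0.04 [207.  249.4]
0.1 [206.3 242.7]
207 253
[[180 186 147 123 101  85 113]
 [183 175 182 173  93  85 142]
 [161 188 180 165  71  87 143]
 [144 175 175 110  85  71 131]
 [155 152 150  74 103  54  80]
 [161 154 144  55  62  51  74]
 [160 152 110  37  25  69  77]
 [157 138  93  23  24  78  75]
 [112 148  82  24  22  81  75]
 [112  90  62  23  22  75  72]
 [158  88  45  24  31  78  70]
 [136  88  29  25  51  77  82]
 [ 80  82  25  21  77  75 128]
 [ 87  62  19  22  76  78 176]
 [ 90  68  21  23  77  73 203]
 [ 87  84  22  22  76  73 212]
 [ 82  65  22  37  77  74 222]
 [ 69  29  23  59  78  83 224]
 [ 70  21  22  76  77 128 221]
 [ 91  17  22  79  77 173 222]
 [ 93  20  20  76  76 202 222]
 [ 61  23  22  80  71 217 221]
 [ 40  23  46  75  71 223 221]
 [ 21  20  73  75  86 223 220]
 [ 19  22  77  76 142 223 221]
 [ 22  20  80  74 194 221 220]
 [ 22  17  75  73 203 219 222]
 [ 22  34  74  70 216 220 217]
 [ 15  57  76  71 221 221 216]]
orange 22 279.3181818181818 267.45454545454544
```

The lip edge is at or below the shut prediction, and the ring has not moved, at (279.3,267.5).

```bash
python3 -c "
from workcell import hand_in
print(hand_in())"
```

```text
the job is handed in; nothing more can be done
None
```

The chuck is snapped home on the spindle over its drive pin, the lid is shut, nothing touched the wash bottle or the jar, and I handed the job in at about 19 s; the hand-in returned no verdict.

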